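# Lemon into the food-waste caddy, lid tipped shut

## Robot

A 6-joint arm with a two-finger parallel gripper is mounted at the origin on a cart in front of the work surface, level with it; the furniture and walls round the work are solid. World frame = base frame: x ahead of the robot, y to its left, z up, the work surface at z = 0. Lengths are in m, angles in degrees, forces in N, time in s.
With the tool pointing down it reaches from about 0.4 to 0.825 m from the base axis. Payload 7 kg.
Tool frame: the origin (TCP) lies on the centre line of the jaws, within the pads' length; the fingertips stand 11 mm ahead of it and the grasp point (between the pads) lies 8 mm behind it; z points along the fingers, y is the line along which they close (so a half turn about z gives the same grasp; the last joint's range is limited). The gripper opens to 88 mm and grips with 3 to 60 N. Pads are 19 mm wide; open, the fingers measure 130 mm over their backs; the gripper's body (78 mm by 193 mm) begins 47 mm behind the grasp point.
Start: joints at [79.761, 20.546, 0.682, 0, -70.136, -16.507], TCP at [0.304, 0.603, 0.217] pointing down, gripper open.
Joint ranges: [-176.03, 176.03], [-82.01, 121.73], [-58.28, 71.71], [-173.87, 95.51], [-174.79, -0.11], [-173.66, 173.66]. Speed limits (degrees/s): [136.94, 136.94, 172.46, 180, 180, 180].

## Interface

Orientations are given as [roll, pitch, yaw] about the fixed x, y, z axes, in that order (R = Rz(yaw) Ry(pitch) Rx(roll)).
In Python, from plant import r, capture, camera_model, job gives the robot as it stands.
- The arm moves only by the tool drive_tool, never from a script. Its argument "increments" is a list that holds one entry, the list of rows, each a list of 5 numbers: the gripper's target within -1 to 1 (fully open at 1, half-way at 0, shut at -1), then the shift along the tool's x, y, z scaled (see below), then the turn about the tool's z scaled (see below). In form: [[[gripper, tx, ty, tz, roll], ...]]. A call has 1 to 5 rows; each row is the pose to reach, as a shift and turn from the pose commanded when the call began, along the tool's axes at that moment, turning the shorter way round; what a row does not reach only later rows make up. The controller multiplies each number of a shift by 120 mm and each number of a turn by 360 degrees. A row lasts 1/8 s, in which the tool goes at most 62.5 mm and 10.7 degrees, less where a joint would pass 70% of its speed; a pose out of reach is approached as far as the arm can. A call with a number of a shift or a turn outside -1 to 1 is refused whole. A call with a gripper value outside its range is refused whole. The fingers move at their own pace and stop on an object; "squeeze" is the grip in N (left out, the last holds). Time passes only in rows, so rows that repeat a pose let the fingers close. It gives the time, the measured TCP pose, the force, the opening and the grip force at its end, in the units of the state.
- r.get_state(): the state, without advancing time (a new reading comes with each control period).
- capture(name): name is "scene" or "top" or "wrist"; returns the picture (480x640x3 uint8, red, green, blue); there is no depth.
- camera_model(name): a dict with "camera_matrix" (3x3 intrinsics, pixels), "rvec" (rotation vector, rad) and "tvec" (3), from world to camera coordinates, as OpenCV has them. Camera axes: x right, y down, z forward; pixel columns grow to the right and rows downward; lengths in m; the calibration is good to about 2 mm. A picture is of the moment at which its call begins: read the wrist's pose just before it. camera_model takes no time and is no camera call; for the wrist camera it gives the pose at the moment of the call.
- job.close_job(): hands the job in; it is judged then, once.
The state is a dict: "time_s": time; "joints": joint angles; "qd": joint speeds; "joint_torque": joint torques, N m; "tcp_pos": TCP position; "eef_rot": TCP orientation; "contact_force": force on the tool from outside, world axes, zero at the start; "moment": the same for the moment, N m; "gripper_width": finger opening in m; "gripper_force": force on a finger pad.
Only numpy, scipy, OpenCV 4.12 (cv2) and the standard library are available. Lean on these libraries where they do the work, as an engineer would, in place of code of your own. Each camera call takes 0.05 s, during which the arm holds its last target. There are 200 camera calls.

## Task

Clear the old lemon off the chopping board into the open food-waste caddy. Then close the caddy: reach behind the propped-back lid, tip it forward just past upright and let go, so that it drops shut by its own weight - do not carry or press it down. Leave the caddy standing where it is and do not disturb the jar and the mug.

Things in the scene. Friction and masses are not known exactly. Their poses are not given: they have to be found in the camera images.
- lemon_center (a point): yellow lemon, about 72 x 57 x 58 mm, 0.1 kg, lying loose on the chopping board; this point is its centre, about 29 mm above the board. Its x axis runs along the lemon's long way (72 mm), its y axis level across the short way (57 mm); it can be gripped from above across y.
- board: brown wooden chopping board, 217 x 366 mm, top 16 mm above the worktop, fixed; origin at the centre of its underside, x along the short side. A metal table spoon lies on it, at x +35, y -115 mm in the board's frame.
- caddy: dark grey plastic food-waste caddy, standing loose on the worktop, 1.3 kg: an open-topped box with rounded corners, 166 mm deep (x) x 186 mm wide (y), rim 142 mm above the worktop, walls 5 mm (inside 157 x 177 mm at the mouth), floor 5 mm. Origin at the centre of its underside; +x points to its back, where the lid is hinged, -x to its front; z up. A dark carrying handle hangs down fixed round its front and sides (sticks out up to 19 mm, below 115 mm height).
- caddy_mouth (a point): centre of the caddy's open mouth, at rim height (142 mm above its underside)
- lid_hinge (a point): middle of the lid's hinge line, which runs along the caddy's y axis at its back rim, 94 mm behind the caddy's centre and 141 mm above its underside
- lid_edge (a point): middle of the lid's free edge (tip of the thumb tab, 50 mm wide), 197 mm from the hinge line. Frame of the lid: closed it agrees with the caddy's; z is the lid's outer side
- lid (a joint): green caddy lid, 183 mm from hinge to front edge (197 mm with the thumb tab), 198 mm wide, 5 to 8 mm thick, 0.17 kg. Angle: 0 shut, 1.57 upright, open it leans back on its stop at 1.95. It swings freely with slight damping: past upright either way it falls by its own weight, to shut within about 1 s
- honey: loose glass jar with a red lid, 58 x 62 x 86 mm, bystander; origin at the centre of its underside
- mug: loose white and blue mug, 107 x 75 x 80 mm, bystander; origin at the centre of its underside

How it is judged (in metres and radians):
On the way, in this order (a step that is already met when the one before it is completed fails the run):
1. the lemon lies in the caddy while the lid is still open (x of lemon_center in the frame of caddy between -0.083 and 0.083 m and y of lemon_center in the frame of caddy between -0.093 and 0.093 m and z of lemon_center in the frame of caddy below 0.1 m and value of joint lid above 1.6 rad), for 0.2 s.
2. the lid, tipped past upright, falls freely with nothing of the robot touching it (value of joint lid between 0.1 and 1.2 rad and velocity of joint lid below -0.2 rad/s and contact force between each of the arm, the fingers and caddy below 0.1 N), for 0.1 s.
At the end, for the whole second after the job is handed in: The lid is shut (within 0.04 rad) with the lemon inside the caddy; the caddy stands upright and at rest within 30 mm of where it stood; jar and mug are within 30 mm of where they stood (value of joint lid below 0.04 rad and x of lemon_center in the frame of caddy between -0.083 and 0.083 m and y of lemon_center in the frame of caddy between -0.093 and 0.093 m and z of lemon_center in the frame of caddy between 0 and 0.1 m and distance of each of caddy, honey, mug from where it was at the start of the episode below 0.03 m and angle between caddy's own z axis and vertical below 0.05 rad and linear speed of caddy below 0.02 m/s); the robot touches nothing.
It fails at once if the robot carries or presses the lid down: it touches the caddy or its lid when the lid is more than half-way down (below 0.8 rad) (value of joint lid below 0.8 rad and contact force between any of the arm, the fingers and caddy above 1 N).
It fails at once if the caddy is shoved more than 50 mm or tipped (distance of caddy from where it was at the start of the episode above 0.05 m or angle between caddy's own z axis and vertical above 0.25 rad).
It fails at once if the jar or the mug is knocked over (angle between any of honey, mug's own z axis and vertical above 0.5 rad).
It also fails if it takes over 48 s, if anything falls off the work surface, if the arm or the gripper's body presses on something with over 40 N, if the wrist force passes 120 N, or if a joint passes its speed limit or range.

## Working session

There is one attempt and no reset: what is moved stays moved. The work goes in short steps, Python scripts to look and compute and a tool call to move; the robot and the scene stay as the last step left them, time stands still between calls to the robot, and variables do not carry over. Pictures are saved under pics/ and viewed, at most 10 in all, crops included, and the job is handed in when it is done.

Besides the shell and the picture viewer there is one more tool, called as name(argument=value, ...) on one line, values as JSON. drive_tool: Moves the arm, as the interface text tells. Its arguments: {"type":"object","properties":{"increments":{"type":"array"},"squeeze":{"type":"number"}},"required":["increments"]}

```bash
mkdir -p pics; ls; python3 - <<'E'
from plant import r,capture,camera_model,job
import cv2,numpy as np
for n in("scene","top"):
    im=capture(n);cv2.imwrite(f"pics/{n}0.png",im[:,:,::-1]);m=camera_model(n)
    R=cv2.Rodrigues(np.array(m["rvec"]))[0];print(n,-R.T@np.array(m["tvec"]).ravel(),m["camera_matrix"])
print(r.get_state())
E
```

```text
pics
scene [ 0.16120723 -0.80019606  0.46266287] [[460.7759733    0.         316.7779414 ]
 [  0.         460.7759733  236.90065806]
 [  0.           0.           1.        ]]
top [ 0.50330773 -0.09225309  1.229439  ] [[531.0845631    0.         321.49507496]
 [  0.         531.0845631  241.69513758]
 [  0.           0.           1.        ]]
{'time_s': 0.1, 'joints': array([ 7.97606929e+01,  2.05875929e+01,  6.39056038e-01, -1.77837527e-02,
       -7.01351442e+01, -1.65063968e+01]), 'qd': array([ 0.00328121, -0.00425367,  0.10226021,  0.0525403 , -0.04300326,
       -0.11461082]), 'joint_torque': array([-1.00160381e-03, -5.84161270e+01,  2.93750703e+01,  7.01549783e+00,
        1.01423910e-02, -4.85860551e-05]), 'tcp_pos': array([0.3035993 , 0.60236963, 0.21661353]), 'eef_rot': array([ 1.79915017e+02, -7.74811039e-03, -2.67517533e+01]), 'contact_force': array([ 0.06260402, -0.68056806,  0.03964423]), 'moment': array([-0.05215871, -0.03377578,  0.02167917]), 'gripper_force': 0.0, 'gripper_width': 0.08786416632843708}
```

View pics/scene0.png

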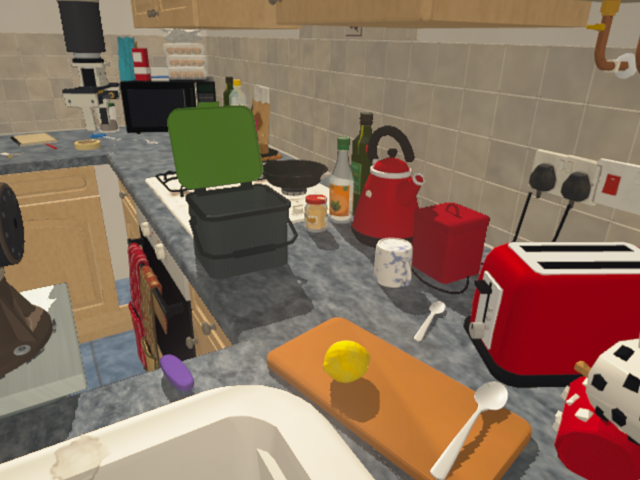

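View pics/top0.png

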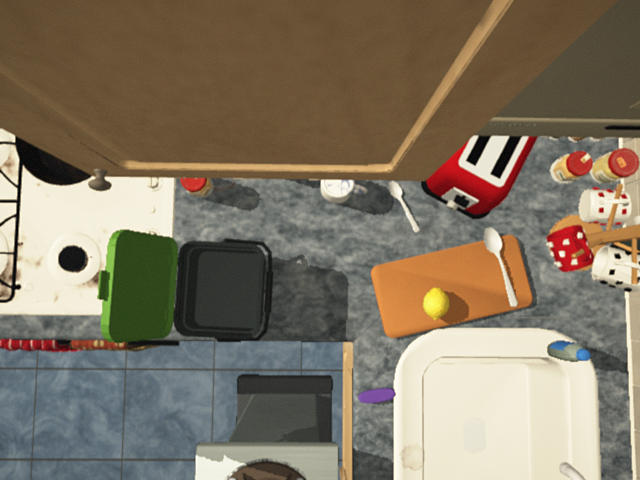

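The caddy is left of centre, with its lid hinged on the left (+y); in the top view its mouth is around (222,288). The lemon is at (436,303), the jar at (195,186) and the mug at (337,188).

```bash
cat > h.py <<'E'
from plant import r,capture,camera_model,job
import cv2,numpy as np
def ray(m,p):
    R=cv2.Rodrigues(np.array(m["rvec"]))[0];c=-R.T@np.array(m["tvec"]).ravel()
    u=cv2.undistortPoints(np.array([[p]],float),np.array(m["camera_matrix"]),None)[0,0]
    return c,R.T@np.array([u[0],u[1],1.])
def onz(m,p,z):
    c,d=ray(m,p);return c+d*(z-c[2])/d[2]
def meet(l):
    A=np.zeros((3,3));b=np.zeros(3)
    for c,d in l:
        d=d/np.linalg.norm(d);P=np.eye(3)-np.outer(d,d);A+=P;b+=P@c
    return np.linalg.solve(A,b)
def lemon(im,smin=170):
    h=cv2.cvtColor(im,cv2.COLOR_RGB2HSV);k=cv2.inRange(h,(24,smin,90),(34,255,255))
    c=max(cv2.findContours(k,0,2)[0],key=cv2.contourArea);return c,cv2.fitEllipse(cv2.convexHull(c))
E
python3 - <<'E'
from h import *
rays=[]
for n in("scene","top"):
    im=cv2.imread(f"pics/{n}0.png")[:,:,::-1].copy();m=camera_model(n)
    c,e=lemon(im);print(n,cv2.boundingRect(c),e);rays.append(ray(m,e[0]))
    h=cv2.cvtColor(im,cv2.COLOR_RGB2HSV)
    k=cv2.inRange(h,(40,120,30),(75,255,255));g=max(cv2.findContours(k,0,2)[0],key=cv2.contourArea)
    print("green",cv2.boundingRect(g),cv2.minAreaRect(g))
    print("lem z.045",onz(m,e[0],.045))
print("lemon",meet(rays))
im=cv2.imread("pics/top0.png")
a=cv2.resize(im[220:350,90:290],None,fx=4,fy=4,interpolation=2);a=cv2.convertScaleAbs(a,alpha=1.8,beta=20)
cv2.imwrite("pics/crop.png",a)
E
```

```text
scene (324, 341, 45, 41) ((345.9203186035156, 360.6463928222656), (40.581783294677734, 44.62578201293945), 83.19334411621094)
green (167, 101, 96, 88) ((214.1555938720703, 143.25010681152344), (86.88217163085938, 86.2476806640625), 79.91940307617188)
lem z.045 [ 0.4703615  -0.37356669  0.045     ]
top (425, 288, 24, 31) ((435.6759948730469, 302.93603515625), (24.09371566772461, 29.74624252319336), 2.9613571166992188)
green (98, 230, 80, 112) ((136.57911682128906, 286.82672119140625), (77.02621459960938, 111.43778228759766), 4.3160271644592285)
lem z.045 [ 0.47214852 -0.37365743  0.045     ]
lemon [ 0.4714716  -0.37335781  0.04447774]
```

View pics/crop.png

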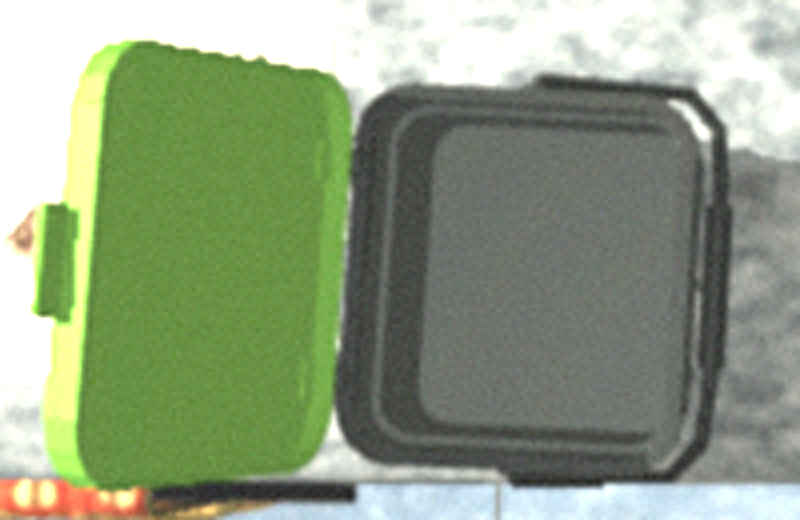

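```bash
python3 - <<'E'
from h import *
m=camera_model("top")
for n,u,v in(("LT",352,95),("LB",338,455),("RT",705,100),("RB",672,468),("inLT",385,115),("inRT",697,120),("inRB",668,442),("inLB",372,440)):
    print(n,onz(m,(90+u/4,220+v/4),.142).round(3))
for n,u,v in(("tab",56,205),("tab",50,315)): print(n,onz(m,(90+u/4,220+v/4),.32).round(3))
for p in((195,186),(337,188)):print(onz(m,p,.08).round(3))
h=cv2.cvtColor(cv2.imread("pics/top0.png"),cv2.COLOR_BGR2HSV)
# lemon long axis from moments of contour pts on plane
c,e=lemon(cv2.imread("pics/top0.png")[:,:,::-1].copy())
P=np.array([onz(m,p[0],.045)[:2] for p in c]);print(cv2.fitEllipse((P*1000).astype(np.float32)))
E
```

```text
LT [0.591 0.177 0.142]
LB [0.409 0.178 0.142]
RT [ 0.59  -0.003  0.142]
RB [0.403 0.011 0.142]
inLT [0.58  0.16  0.142]
inRT [0.58  0.001 0.142]
inRB [0.416 0.013 0.142]
inLB [0.416 0.162 0.142]
tab [0.528 0.256 0.32 ]
tab [0.482 0.257 0.32 ]
[0.722 0.16  0.08 ]
[ 0.722 -0.15   0.08 ]
((472.3962707519531, -374.1783752441406), (49.5478630065918, 59.492698669433594), 80.62332153320312)
```

drive_tool(increments=[[[1,0,0,-0.5,0],[1,0,0,-1,0],[1,0,0,-1,0]]])

```text
time_s: 0.48
tcp_pos: [0.3048, 0.6044, 0.3435]
eef_rot: [-179.5, 0.1, -26.7]
contact_force: [0.3, 0.5, -0.2]
gripper_width: 0.0875
gripper_force: 0.0
```

drive_tool(increments=[[[1,0.9,0.37,-0.5,-0.058],[1,0.9,0.37,-0.5,-0.058],[1,0.9,0.37,-0.5,-0.058]]])

```text
time_s: 0.85
tcp_pos: [0.3825, 0.5126, 0.4002]
eef_rot: [-179.8, -0.1, -5.9]
contact_force: [-0.2, 0.1, -0.1]
gripper_width: 0.0878
gripper_force: 0.0
```

drive_tool(increments=[[[1,0.45,0.91,0,0],[1,0.45,0.91,0,0],[1,0.45,0.91,0,0]]])

```text
time_s: 1.23
tcp_pos: [0.4234, 0.3975, 0.3976]
eef_rot: [-180.0, 0.0, -6.1]
contact_force: [-0.1, -0.2, -0.4]
gripper_width: 0.0879
gripper_force: 0.0
```

drive_tool(increments=[[[1,0.45,0.91,0,0],[1,0.45,0.91,0,0],[1,0.45,0.91,0,0]]])

```text
time_s: 1.6
tcp_pos: [0.4658, 0.2839, 0.3972]
eef_rot: [180.0, 0.0, -6.1]
contact_force: [-0.9, 1.1, 0.1]
gripper_width: 0.0875
gripper_force: 0.0
```

drive_tool(increments=[[[1,0.3,0.91,0,0],[1,0.3,0.91,0,0],[1,0.3,0.91,0,0]]])

```text
time_s: 1.98
tcp_pos: [0.4901, 0.1725, 0.397]
eef_rot: [180.0, 0.0, -6.0]
contact_force: [0.0, -0.3, -0.9]
gripper_width: 0.0878
gripper_force: 0.0
```

drive_tool(increments=[[[1,0.3,0.91,0,0],[1,0.3,0.91,0,0],[1,0.3,0.91,0,0]]])

```text
time_s: 2.35
tcp_pos: [0.5151, 0.0606, 0.3966]
eef_rot: [180.0, 0.1, -6.0]
contact_force: [-0.4, 1.2, 0.3]
gripper_width: 0.0875
gripper_force: 0.0
```

drive_tool(increments=[[[1,0,0.91,0,0],[1,0,0.91,0,0],[1,0,0.91,0,0]]])

```text
time_s: 2.72
tcp_pos: [0.5035, -0.0475, 0.397]
eef_rot: [-180.0, 0.0, -6.0]
contact_force: [0.0, 0.3, -0.2]
gripper_width: 0.0878
gripper_force: 0.0
```

drive_tool(increments=[[[1,0,0.91,0.5,0],[1,0,0.91,0.5,0],[1,0,0.91,0.5,0]]])

```text
time_s: 3.1
tcp_pos: [0.4913, -0.1562, 0.3341]
eef_rot: [-180.0, 0.3, -6.0]
contact_force: [-0.2, 0.8, 0.0]
gripper_width: 0.0874
gripper_force: 0.0
```

drive_tool(increments=[[[1,0,0.91,0.5,0],[1,0,0.91,0.5,0],[1,0,0.91,0.5,0]]])

```text
time_s: 3.48
tcp_pos: [0.4807, -0.2645, 0.2743]
eef_rot: [-179.9, 0.3, -6.0]
contact_force: [-0.2, 1.2, 0.1]
gripper_width: 0.0877
gripper_force: 0.0
```

drive_tool(increments=[[[1,0,0.9,0.5,0],[1,0,0.9,0.5,0],[1,0,0.9,0.5,0],[1,0,0.9,0.5,0]]])

```text
time_s: 3.98
tcp_pos: [0.4717, -0.3705, 0.2178]
eef_rot: [180.0, -0.0, -5.8]
contact_force: [0.6, 0.6, -0.1]
gripper_width: 0.0874
gripper_force: 0.0
```

```bash
python3 - <<'E'
from h import *
s=r.get_state();m=camera_model("wrist");im=capture("wrist")
cv2.imwrite("pics/w1.png",im[:,:,::-1]);c,e=lemon(im,140);print(s["tcp_pos"],s["eef_rot"],e,onz(m,e[0],.045))
P=np.array([onz(m,p[0],.045)[:2]*1000 for p in c],np.float32);print(cv2.fitEllipse(P))
E
```

```text
[ 0.47166761 -0.37051306  0.21776024] [ 1.79995107e+02 -1.78717886e-02 -5.81529673e+00] ((320.8048400878906, 213.37303161621094), (54.72199630737305, 67.37928771972656), 25.486082077026367) [ 0.4749216 -0.3737948  0.045    ]
((474.0271911621094, -372.1717529296875), (45.343875885009766, 62.504940032958984), 45.81565475463867)
```

View pics/w1.png

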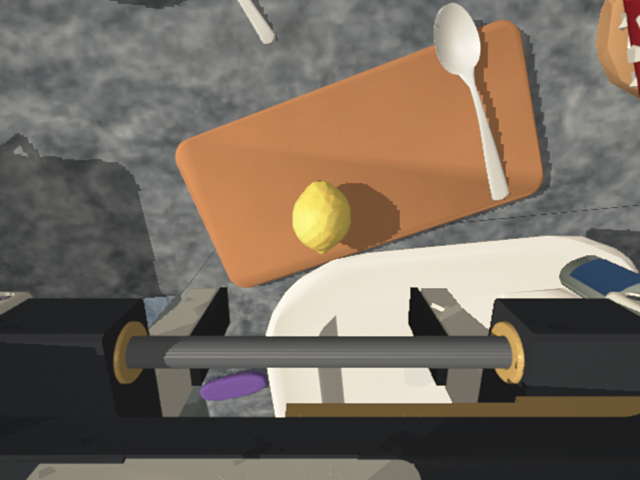

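The lemon sits centred between the jaws (col 320), with its long axis vertical in the image, which is along tool x. I can descend straight down.

drive_tool(increments=[[[1,0,0.025,0.5,0],[1,0,0.025,0.9,0],[1,0,0.025,0.9,0]]])

```text
time_s: 4.4
tcp_pos: [0.4689, -0.3723, 0.1075]
eef_rot: [-179.9, 0.3, -5.8]
contact_force: [-0.0, -0.3, 0.5]
gripper_width: 0.0877
gripper_force: 0.0
```

drive_tool(increments=[[[1,0,0,0.3,0],[1,0,0,0.6,0],[1,0,0,0.6,0],[-1,0,0,0.6,0],[-1,0,0,0.6,0]]], squeeze=15)

```text
time_s: 5.03
tcp_pos: [0.4715, -0.3752, 0.04]
eef_rot: [179.9, -0.2, -5.8]
contact_force: [0.2, -0.3, 0.7]
gripper_width: 0.0726
gripper_force: 0.0
```

drive_tool(increments=[[[-1,0,0,0,0],[-1,0,0,0,0],[-1,0,0,0,0]]])

```text
time_s: 5.4
tcp_pos: [0.4702, -0.3748, 0.0382]
eef_rot: [180.0, -0.0, -5.9]
contact_force: [0.1, 2.5, 6.8]
gripper_width: 0.0536
gripper_force: 15.3
```

drive_tool(increments=[[[-1,0,0,-0.3,0],[-1,0,0,-0.7,0],[-1,0,0,-1,0],[-1,0,0,-1,0]]])

```text
time_s: 5.9
tcp_pos: [0.4714, -0.3756, 0.1608]
eef_rot: [179.9, -0.3, -5.9]
contact_force: [0.6, -0.3, -0.7]
gripper_width: 0.0542
gripper_force: 14.8
```

drive_tool(increments=[[[-1,-0.04,-0.4,-0.6,0],[-1,-0.04,-0.8,-0.6,0],[-1,-0.04,-0.94,-0.6,0]]])

```text
time_s: 6.28
tcp_pos: [0.477, -0.26, 0.2304]
eef_rot: [-180.0, -0.1, -5.8]
contact_force: [-0.2, -0.2, -1.4]
gripper_width: 0.0539
gripper_force: 14.8
```

drive_tool(increments=[[[-1,-0.04,-0.5,0,0],[-1,-0.04,-0.94,0,0],[-1,-0.04,-0.94,0,0]]])

```text
time_s: 6.65
tcp_pos: [0.483, -0.1467, 0.2282]
eef_rot: [-180.0, 0.1, -5.6]
contact_force: [0.1, -1.1, -0.1]
gripper_width: 0.054
gripper_force: 14.8
```

drive_tool(increments=[[[-1,-0.04,-0.5,0,0],[-1,-0.04,-0.94,0,0],[-1,-0.04,-0.94,0,0]]])

```text
time_s: 7.02
tcp_pos: [0.49, -0.0347, 0.2282]
eef_rot: [180.0, 0.1, -5.7]
contact_force: [-0.1, -0.2, -1.4]
gripper_width: 0.0542
gripper_force: 14.8
```

drive_tool(increments=[[[-1,-0.04,-0.4,0,0],[-1,-0.04,-0.8,0,0],[-1,-0.04,-0.94,0,0],[-1,-0.04,-0.94,0,0]]])

```text
time_s: 7.52
tcp_pos: [0.4968, 0.0759, 0.2285]
eef_rot: [179.9, 0.1, -5.8]
contact_force: [-0.9, -0.9, -0.8]
gripper_width: 0.0538
gripper_force: 14.8
```

```bash
python3 - <<'E'
from h import *
s=r.get_state();print(s["tcp_pos"],s["eef_rot"],s["gripper_width"])
a=capture("top");b=capture("scene")
cv2.imwrite("pics/m.png",np.hstack([cv2.resize(b[60:320,120:440],(400,325)),cv2.resize(a[160:420,60:380],(400,325))])[:,:,::-1])
E
```

```text
[0.49675392 0.075876   0.22846609] [ 1.79933740e+02  9.30787743e-02 -5.82629173e+00] 0.05377768754595932
```

View pics/m.png

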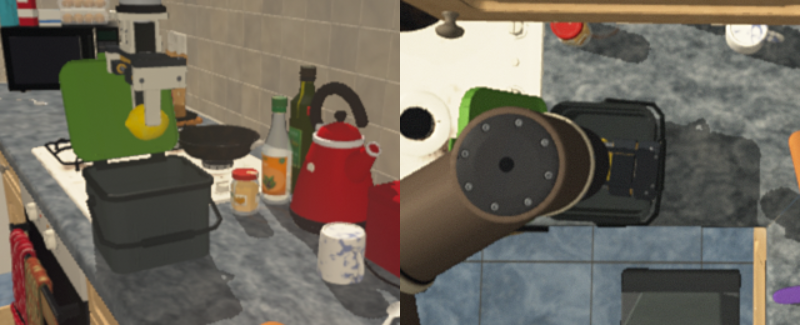

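The lemon hangs over the mouth and the lid is still open. Lower it a little and release.

drive_tool(increments=[[[-1,0,0.07,0.3,0],[-1,0,0.07,0.6,0],[-1,0,0.07,0.6,0],[1,0,0.07,0.6,0],[1,0,0.07,0.6,0]]])

```text
time_s: 8.25
tcp_pos: [0.4971, 0.0679, 0.1592]
eef_rot: [-179.9, -0.1, -5.9]
contact_force: [-0.4, 0.8, -0.1]
gripper_width: 0.0685
gripper_force: 0.0
```

drive_tool(increments=[[[1,0,0,0,0],[1,0,0,0,0],[1,0,0,-0.5,0],[1,0,0,-1,0],[1,0,0,-1,0]]])

```text
time_s: 8.88
tcp_pos: [0.4985, 0.0686, 0.2829]
eef_rot: [-179.8, -0.5, -5.8]
contact_force: [0.2, -0.4, -0.9]
gripper_width: 0.0876
gripper_force: 0.0
```

drive_tool(increments=[[[1,0,0,-0.5,0],[1,0,0,-1,0],[1,0,0,-1,0]]])

```text
time_s: 9.25
tcp_pos: [0.4976, 0.0681, 0.4021]
eef_rot: [-179.8, -0.4, -5.9]
contact_force: [0.4, -0.1, -0.2]
gripper_width: 0.0877
gripper_force: 0.0
```

```bash
python3 - <<'E'
from h import *
s=r.get_state();print(s["tcp_pos"],s["eef_rot"],s["gripper_width"])
m=camera_model("wrist");im=capture("wrist");c,e=lemon(im,140);print(cv2.contourArea(c),e,onz(m,e[0],.035))
E
```

```text
[0.49756045 0.06810126 0.40213748] [-179.79951908   -0.41404878   -5.85214179] 0.08769736200189447
183.5 ((334.83843994140625, 203.99928283691406), (30.190614700317383, 37.568294525146484), 90.25053405761719) [0.47159181 0.04627452 0.035     ]
```

drive_tool(increments=[[[0,0,-0.9,0,0.117],[-1,0,-0.9,0,0.117],[-1,0,-0.9,0,0.117],[-1,0,-0.9,0,0.117],[-1,0,-0.9,0,0.117]]])

```text
time_s: 9.93
tcp_pos: [0.5065, 0.1752, 0.3958]
eef_rot: [179.8, 0.0, -47.9]
contact_force: [0.3, 0.3, -0.5]
gripper_width: 0.0434
gripper_force: 0.0
```

drive_tool(increments=[[[-1,-0.62,-0.56,0,0.117],[-1,-0.62,-0.56,0,0.117],[-1,-0.62,-0.56,0,0.117],[-1,-0.62,-0.56,0,0.117],[-1,-0.62,-0.56,0,0.117]]])

```text
time_s: 10.55
tcp_pos: [0.5069, 0.2753, 0.3966]
eef_rot: [179.9, -0.0, -89.8]
contact_force: [0.6, -0.3, -0.6]
gripper_width: 0.0009
gripper_force: 0.0
```

drive_tool(increments=[[[-1,-0.4,0,0,0],[-1,-0.75,0,0,0],[-1,-0.75,0,0,0]]])

```text
time_s: 10.92
tcp_pos: [0.5069, 0.3675, 0.3954]
eef_rot: [179.9, -0.1, -89.6]
contact_force: [-0.2, -0.2, -0.1]
gripper_width: 0.0003
gripper_force: 0.0
```

drive_tool(increments=[[[-1,0,0,0.4,0],[-1,0,0,0.8,0],[-1,0,0,0.8,0],[-1,0,0,0.8,0]]])

```text
time_s: 11.42
tcp_pos: [0.5083, 0.3654, 0.3038]
eef_rot: [-179.9, 0.1, -90.0]
contact_force: [0.5, -1.2, 1.0]
gripper_width: 0.0005
gripper_force: 0.0
```

```bash
python3 - <<'E'
from h import *
a=capture("top");b=capture("scene")
cv2.imwrite("pics/m2.png",np.hstack([cv2.resize(b[60:320,120:440],(400,325)),cv2.resize(a[160:420,60:380],(400,325))])[:,:,::-1])
E
```

```text
(no output)
```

View pics/m2.png

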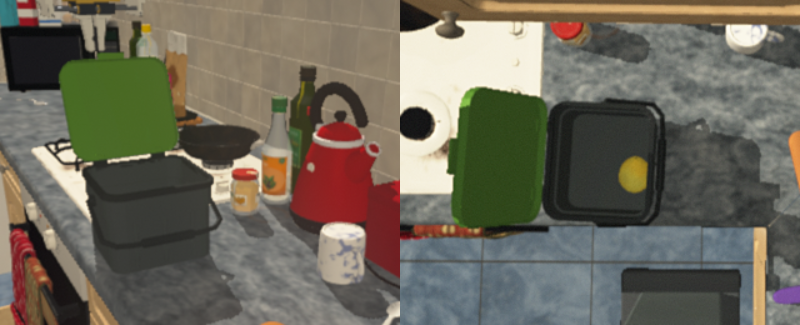

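The lemon is in the caddy with the lid open, and the fingers are behind the lid. Now push slowly.

drive_tool(increments=[[[-1,0.3,0,0,0],[-1,0.5,0,0,0],[-1,0.65,0,0,0],[-1,0.75,0,0,0],[-1,0.83,0,0,0]]])

```text
time_s: 12.15
tcp_pos: [0.5073, 0.2654, 0.3017]
eef_rot: [-180.0, 0.0, -90.1]
contact_force: [-0.7, 0.5, -0.6]
gripper_width: 0.0004
gripper_force: 0.2
```

drive_tool(increments=[[[-1,0.08,0,0,0],[-1,0.16,0,0,0],[-1,0.24,0,0,0],[-1,0.32,0,0,0],[-1,0.4,0,0,0]]])

```text
time_s: 12.78
tcp_pos: [0.507, 0.2172, 0.3014]
eef_rot: [180.0, -0.0, -90.1]
contact_force: [-1.1, -0.5, -0.9]
gripper_width: 0.0004
gripper_force: 0.1
```

```bash
python3 - <<'E'
from h import *
a=capture("top");b=capture("scene")
cv2.imwrite("pics/m3.png",np.hstack([cv2.resize(b[60:320,120:440],(400,325)),cv2.resize(a[160:420,60:380],(400,325))])[:,:,::-1])
E
```

```text
(no output)
```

View pics/m3.png

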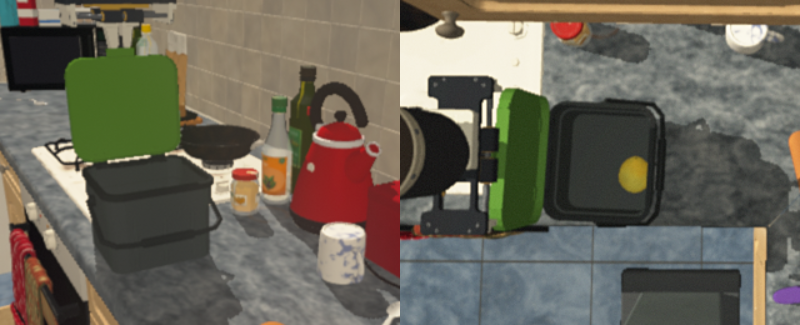

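The lid follows the fingers and is almost upright, and the caddy hasn't moved. Push on past upright, then back off.

drive_tool(increments=[[[-1,0.08,0,0,0],[-1,0.16,0,0,0],[-1,0.24,0,0,0],[-1,0.32,0,0,0],[-1,0.4,0,0,0]]])

```text
time_s: 13.5
tcp_pos: [0.507, 0.1691, 0.3015]
eef_rot: [-180.0, 0.0, -90.1]
contact_force: [0.6, -0.0, 0.4]
gripper_width: 0.0008
gripper_force: 0.0
```

```bash
python3 - <<'E'
from h import *
a=capture("top");b=capture("scene")
cv2.imwrite("pics/m4.png",np.hstack([cv2.resize(b[60:320,120:440],(400,325)),cv2.resize(a[160:420,60:380],(400,325))])[:,:,::-1])
E
```

```text
(no output)
```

View pics/m4.png

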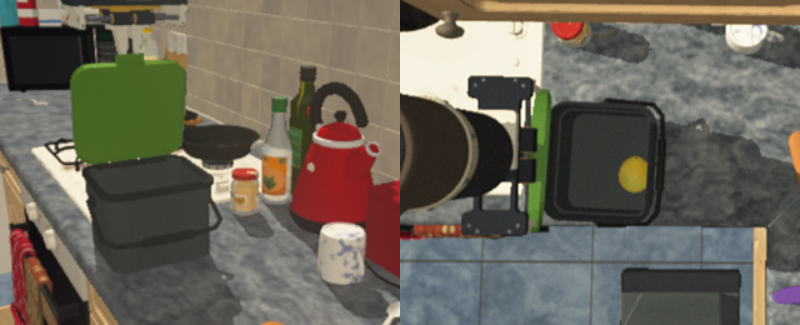

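The lid is right at upright. Push about 30 mm more, then pull back.

drive_tool(increments=[[[-1,0.08,0,0,0],[-1,0.16,0,0,0],[-1,0.24,0,0,0],[-1,0.0,0,-0.2,0],[-1,-0.4,0,-0.4,0]]])

```text
time_s: 14.22
tcp_pos: [0.5072, 0.2171, 0.3505]
eef_rot: [-180.0, 0.0, -90.2]
contact_force: [0.8, -0.4, 0.7]
gripper_width: 0.0006
gripper_force: 0.0
```

drive_tool(increments=[[[-1,-0.3,0,0,0],[-1,-0.3,0,0,0],[-1,-0.3,0,0,0],[-1,-0.3,0,0,0],[-1,-0.3,0,0,0]]])

```text
time_s: 14.85
tcp_pos: [0.5072, 0.253, 0.3497]
eef_rot: [-180.0, 0.0, -90.2]
contact_force: [-0.3, -0.1, -0.0]
gripper_width: 0.0007
gripper_force: 0.0
```

drive_tool(increments=[[[-1,0,0,0,0],[-1,0,0,0,0],[-1,0,0,0,0],[-1,0,0,0,0],[-1,0,0,0,0]]])

```text
time_s: 15.48
tcp_pos: [0.5071, 0.2539, 0.3495]
eef_rot: [-180.0, -0.0, -90.1]
contact_force: [0.1, -0.0, 0.0]
gripper_width: 0.0004
gripper_force: 0.0
```

```bash
python3 - <<'E'
from h import *
a=capture("top");b=capture("scene")
cv2.imwrite("pics/m5.png",np.hstack([cv2.resize(b[60:320,120:440],(400,325)),cv2.resize(a[160:420,60:380],(400,325))])[:,:,::-1])
E
```

```text
(no output)
```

View pics/m5.png

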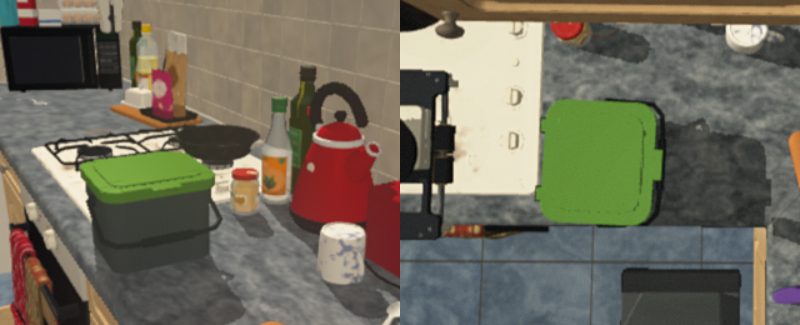

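The lid has dropped shut, the caddy, jar and mug are where they were, and the gripper is clear.

```bash
python3 -c "
from plant import job
print(job.close_job())"
```

```text
the job is handed in; nothing more can be done
None
```

The lemon is in the caddy, the lid fell shut on its own after being tipped past upright, the caddy, jar and mug look unmoved in the last pictures, and the job is handed in (no verdict was returned).

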